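# Load a pendant blank under a sprung hold-down

### The arm

A 7-joint arm with a two-finger parallel gripper is mounted at the origin on the work surface. World frame = base frame: x ahead of the robot, y to its left, z up, the work surface at z = 0. Lengths are in m, angles in rad, forces in N, time in s.
With the tool pointing down it reaches from about 0.35 to 0.9 m from the base axis. Payload 8.1 kg.
Tool frame: the origin (TCP) lies midway between the tips of the shut fingers; the grasp point (between the pads) lies 19 mm behind it; z points along the fingers, y is the direction in which the jaws open and shut (so a half turn about z gives the same grasp; the last joint's range is limited). The gripper opens to 92 mm and grips with 3 to 60 N. Pads are 19 mm wide; open, the fingers measure 130 mm over their backs; the gripper's body (75 mm by 190 mm) begins 47 mm behind the grasp point.
Start: joints at [-1.398, 0.434, 0.025, 1.573, -0.012, 1.134, -0.075], TCP at [0.17, 0.601, 0.227] pointing down, gripper open.
Joint ranges: [-2.62, 2.62], [-0.44, 2.09], [-1.27, 1.32], [0.08, 2.57], [-1.32, 4.46], [0.12, 2], [-2.74, 2.74]. Speed limits (rad/s): [2.22, 2.22, 3.01, 3.01, 3.14, 3.14, 3.14].

### API

Orientations are given as a rotation vector (axis times angle).
In Python, from station import readout, viewer, ticket gives the robot as it stands.
- The arm moves only by the tool play_rows, never from a script. Its argument "increments" is a list of rows, each an object with "linear": the shift along the tool's x, y, z in m, a list of three; "yaw": the turn about the tool's z in rad. A call has 1 to 20 rows; each row shifts and turns the commanded pose from where the row before left it, along the tool's axes as they then stand; what a row does not reach is not made up. A row lasts 1/8 s, in which the tool goes at most 62.5 mm and 10.7 degrees, less where a joint would pass 70% of its speed; a pose out of reach is approached as far as the arm can. A call is refused whole if a number of a shift passes 0.0625 or a number of a turn 0.188, either way. A call with a gripper value outside its range is refused whole. "grip" is the finger opening in m, from 0 to 0.0918, set as the call begins (left out, the last holds). The fingers move at their own pace and stop on an object; the grip force is fixed at half the most. Time passes only in rows, so rows that do not move let the fingers close. It gives the time, the measured TCP pose, the force and the opening at its end, in the units of the state.
- readout.observe(): the state, without advancing time (a new reading comes with each control period).
- viewer.capture(name): name is "scene" or "top" or "wrist"; returns a dict with "frame" (400x640x3 uint8, red, green, blue), "fx", "fy", "cx", "cy" (pixels), "k1" (the pictures are not rectified: a ray, as slopes to the right and down, at radius r is drawn at 1 + k1 r^2 times it, then the intrinsics apply), "R" (3x3) and "t" (3): a world point X has camera coordinates R X + t; the wrist camera has in their place "mount" (4x4, takes a point from camera to tool coordinates, whose origin is the TCP and whose axes are the flange's). Camera axes: x right, y down, z forward; pixel columns grow to the right and rows downward; lengths in m; the calibration is good to about 2 mm. A picture is of the moment at which its call begins: read the wrist's pose just before it. There is no depth.
- ticket.finish_job(): hands the job in, once; it reports no verdict.
The state is a dict: "time": time; "qpos": joint angles; "joint_vel": joint speeds; "joint_torque": joint torques, N m; "ee_pos": TCP position; "tool_rot": TCP orientation; "ft_force": force on the tool from outside, world axes, zero at the start; "ft_torque": the same for the moment, N m; "opening": finger opening in m.
Only numpy, scipy, OpenCV 4.12 (cv2) and the standard library are available. Lean on these libraries where they do the work, as an engineer would, in place of code of your own. Each camera call takes 0.05 s, during which the arm holds its last target. There are 200 camera calls.

### The job

Load the long wooden pendant blank into the hold-down jig: slide it, sloped end first, between the guide rails so that it pushes the sprung roller arm up and slips beneath the roller, on until its nose presses the sprung end pad in by a millimetre or two, gently, never driving the pad to its bottom. Then let go, so that the blank lies flat in the jig, bearing on the end pad and held down by the roller, and leave the bowl, the mug and the pliers where they are.

Things in the scene. Friction and masses are not known exactly. Their poses are not given: they have to be found in the camera images.
- blank_mid (a point): centre (half-way up) of the loose beech blank, a bar 150 x 32 x 16 mm high, 40 to 80 g. x: along it towards the sloped end (nose), z up. The top of the last 17 mm slopes down (30 degrees) to a 6 mm high front face. Starts flat on the table, nose roughly away from the robot. Hold it 30 to 40 mm behind this point (tail side), so that the gripper clears rails and arm.
- blank_nose (a point): centre of the blank's 6 mm high front face: 75 mm ahead of blank_mid along its x and 5 mm lower (3 mm above its underside). Same axes.
- jig: fixed jig: wooden board 250 x 110 x 15 mm with a roller on a sprung fork. Origin on the table right under the roller; x: the way the blank slides in, z up. Bed (board top) 15 mm above the origin, x -120 to +130 mm. Rails 5 mm high, x -30 to +70, inner faces at y = +-18 mm. Fork hinge: cross pin at x = +96, 47 mm above the table, between cheeks at y = +-34, 59 mm high.
- roller: free-turning rubber roller at the tip of the sprung fork, 28 mm in diameter, 26 mm wide, axle along the jig's y. Origin at its centre, 96 mm from the hinge pin. At rest 32 mm above the table (lowest point 3 mm above the bed); on a blank 45 mm. It turns: read only its position.
- holddown (a joint): angle of the sprung fork (rad): 0 at rest, roller down; grows as the roller is pushed up; about 0.14 when it rides on the blank's flat top; at most 0.6. The spring presses the roller down with about 5 N at rest, 7 N on the blank. Pushing the blank under takes about 5 to 12 N; a steady drag of 4 to 9 N remains while it slides. Do not also press the blank down hard.
- bowl: bystander: open brass bowl, 100 mm across, 70 mm high; origin at the centre of its underside. Leave alone.
- mug: bystander: white mug, 80 mm across, 90 mm high, handle at its +y; origin at the centre of its underside. Leave alone.
- pliers: bystander: small pliers lying flat, 140 mm long and 12 mm high, handles to its -x; origin under the rivet. Leave alone.
- endpad (a joint): how far (m) the end pad is pressed in: 0 free, 0.004 bottomed. The pad, a steel plate 34 wide x 12 mm high in front of a fixed aluminium block, stands across the bed between the rails; its spring gives 4 N per mm. Its free face is set somewhere 36 to 56 mm beyond the roller (jig x), not told: creep and feel for a force rise of 4 to 8 N (1 to 2 mm) over the sliding drag.

How it is judged:
On the way, in this order (a step that is already met when the one before it is completed fails the run):
1. the blank has pushed the sprung arm back and the roller rides on it (value of joint holddown above 0.1 rad and contact force between blank and roller above 2 N), for 0.1 s.
2. the blank, under the roller, presses the end pad in by more than 0.7 mm (value of joint endpad above 0.0007 m and x of blank_nose in the frame of jig above 0.03 m), for 0.1 s.
At the end, for the whole second after the job is handed in: Blank lies flat on the bed between the rails (4 mm, 0.07 rad, 0.05 rad of level; centre 21-25 mm above the table), its nose keeping the end pad pressed in 0.3-3.5 mm, roller bearing on it with over 2 N (fork at 0.10-0.18 rad); bowl, mug, pliers within 20 mm of their starts (all of step 1 and value of joint endpad between 0.0003 and 0.0035 m and x of blank_nose in the frame of jig between 0.03 and 0.064 m and y of blank_nose in the frame of jig between -0.004 and 0.004 m and z of blank_mid in the frame of jig between 0.021 and 0.025 m and angle between the x axis of blank_mid and the x axis of jig, either way round below 0.07 rad and angle between blank_mid's own z axis and vertical below 0.05 rad and value of joint holddown below 0.18 rad and distance of each of bowl, mug, pliers from where it was at the start of the episode below 0.02 m); the robot touches nothing.
It fails at once if the end pad is driven in 3.5 mm or more (to its bottom) (value of joint endpad above 0.0035 m).
It fails at once if the bowl is moved more than 20 mm (distance of bowl from where it was at the start of the episode above 0.02 m).
It fails at once if the mug is moved more than 20 mm (distance of mug from where it was at the start of the episode above 0.02 m).
It fails at once if the pliers are moved more than 20 mm (distance of pliers from where it was at the start of the episode above 0.02 m).
It also fails if it takes over 64 s, if anything falls off the work surface, if the arm or the gripper's body presses on something with over 40 N, if the wrist force passes 120 N, or if a joint passes its speed limit or range.

## Working session

There is one attempt and no reset: what is moved stays moved. The work goes in short steps, Python scripts to look and compute and a tool call to move; the robot and the scene stay as the last step left them, time stands still between calls to the robot, and variables do not carry over. Pictures are saved under pics/ and viewed, about 8 in all and at most 12, crops included, and the job is handed in when it is done.

Besides the shell and the picture viewer there is one more tool, called after "Emit:" as name(argument=value, ...) on one line, values as JSON. play_rows: Moves the arm, as the interface text tells. Its arguments: {"type":"object","properties":{"increments":{"type":"array","items":{"type":"object","properties":{"linear":{"type":"array","items":{"type":"number"}},"yaw":{"type":"number"}}}},"grip":{"type":"number"}},"required":["increments"]}

```bash
mkdir -p pics; cat > h.py <<'E'
import numpy as np,cv2
from station import readout,viewer,ticket
from scipy.spatial.transform import Rotation as Ro
def cap(name,fn=None):
    s=readout.observe(); c=viewer.capture(name)
    if name=='wrist':
        M=np.array(c['mount']); T=np.eye(4); T[:3,:3]=Ro.from_rotvec(s['tool_rot']).as_matrix(); T[:3,3]=s['ee_pos']
        W=np.linalg.inv(T@M); c['R']=W[:3,:3]; c['t']=W[:3,3]
    c['R']=np.array(c['R']);c['t']=np.array(c['t'])
    if fn: cv2.imwrite('pics/'+fn+'.png',c['frame'][:,:,::-1])
    d={k:c[k] for k in('fx','fy','cx','cy','k1','R','t')}
    if fn: np.savez('pics/'+fn+'.npz',**d)
    return c
def ray(c,p):
    K=np.array([[c['fx'],0,c['cx']],[0,c['fy'],c['cy']],[0,0,1.]],float)
    u=cv2.undistortPoints(np.array([[p]],float),K,np.array([float(c['k1']),0,0,0]))[0,0]
    d=c['R'].T@np.r_[u,1]; return -c['R'].T@c['t'],d
def onz(c,p,z):
    o,d=ray(c,p); return o+d*(z-o[2])/d[2]
def tri(views):
    A=0;b=0
    for c,p in views:
        o,d=ray(c,p); d=d/np.linalg.norm(d); P=np.eye(3)-np.outer(d,d); A=A+P;b=b+P@o
    x=np.linalg.solve(A,b)
    return x
def proj(c,X):
    q=c['R']@np.asarray(X)+c['t']; u=q[:2]/q[2]; u=u*(1+c['k1']*(u@u)); return np.r_[c['fx']*u[0]+c['cx'],c['fy']*u[1]+c['cy']]
E
python3 - <<'E'
from h import *
for n in('scene','top'):
    c=cap(n,n+'0'); print(n,c['fx'],-c['R'].T@c['t'],c['R'][2])
print(readout.observe())
E
```

```text
scene 492.07315369490067 [ 1.33830418 -0.16301921  1.00686018] [-0.61060522  0.14656047 -0.77825529]
top 442.84852760546073 [0.49334316 0.0247503  1.23614945] [ 0.08065311 -0.01236345 -0.99666555]
{'time': 0.1, 'qpos': array([-1.39756064,  0.43513859,  0.02499417,  1.57401411, -0.01162851,
        1.13399722, -0.07507192]), 'joint_vel': array([ 0.00024898, -0.00084454, -0.00070653, -0.00169404,  0.00035206,
       -0.00099849,  0.00237917]), 'joint_torque': array([ 3.22534783e-03, -6.69125390e+01,  9.87874120e-01, -3.15145147e+01,
       -6.05727942e-02,  3.73615720e-02,  1.09072414e-04]), 'ee_pos': array([0.17014713, 0.60091294, 0.22602973]), 'tool_rot': array([-4.32010076e-01, -3.11166238e+00,  2.21382431e-03]), 'ft_force': array([-0.87229778, -1.10367415, -1.00276588]), 'ft_torque': array([-0.02943835, -0.07528181, -0.0056213 ]), 'opening': 0.0916046722931529}
```

View pics/top0.png

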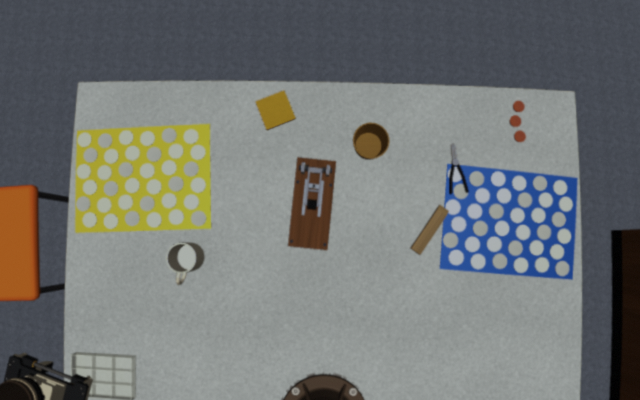

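View pics/scene0.png

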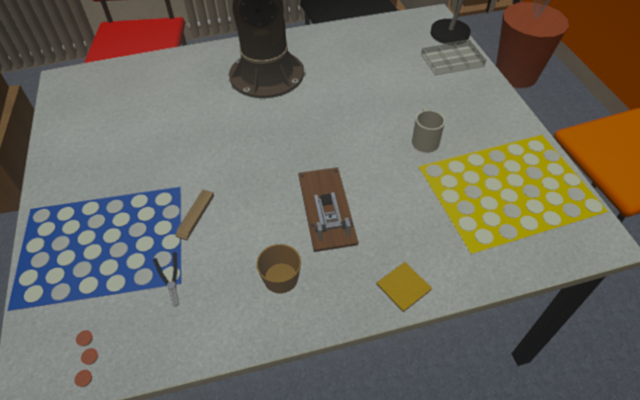

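The top view shows the blank from about (416,250) to (442,209), and the jig from (308,248) at the near end to (316,158). The bowl is at (371,141), the pliers at (456,170) and the mug at (184,257). I'll enlarge the parts I need to measure.

```bash
python3 - <<'E'
import cv2,numpy as np
t=cv2.imread('pics/top0.png');s=cv2.imread('pics/scene0.png')
r=lambda i,x,y,w,h:cv2.resize(i[y:y+h,x:x+w],None,fx=4,fy=4,interpolation=cv2.INTER_CUBIC)
a=np.hstack([r(t,280,150,65,105),r(t,405,195,50,105)])
b=np.hstack([r(s,295,162,65,90),r(s,170,180,50,90)])
# top row / bottom would be 780 tall; go side by side
b=cv2.copyMakeBorder(b,0,60,0,0,cv2.BORDER_CONSTANT)
o=np.hstack([a,b])
o=cv2.resize(o,None,fx=800/o.shape[1],fy=800/o.shape[1]);print(o.shape)
cv2.imwrite('pics/z.png',o)
E
```

```text
(365, 800, 3)
```

View pics/z.png

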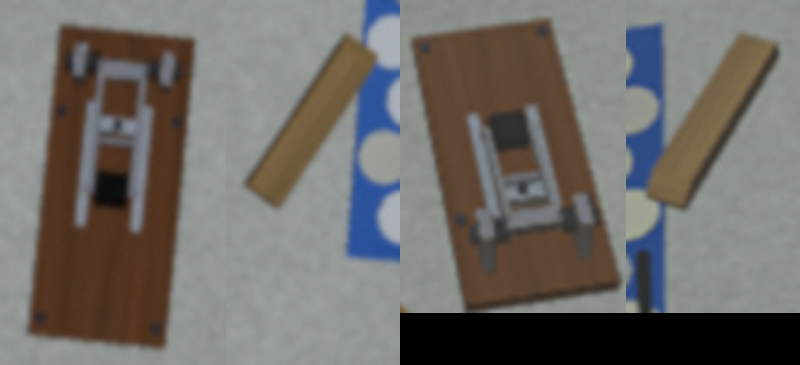

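```bash
python3 - <<'E'
from h import *
k=800/920*4
L=lambda n:dict(np.load(f'pics/{n}0.npz'))
T,S=L('top'),L('scene')
tj=[(p[0]/k+280,p[1]/k+150) for p in [(60,25),(195,40),(163,347),(28,333)]]
tb=[((p[0]-226)/k+405,p[1]/k+195) for p in [(347,36),(376,58),(279,208),(246,183)]]
sj=[((p[0]-400)/k+295,p[1]/k+162) for p in [(620,285),(467,307),(413,40),(549,20)]]
# order far-left(+y), far-right, near-right, near-left
for a,b in zip(tj,sj): print('tri',tri([(T,a),(S,b)]).round(4),onz(T,a,.015).round(4),onz(S,b,.015).round(4))
J=np.array([onz(T,a,.015) for a in tj]); c=J.mean(0); d=(J[0]+J[1]-J[2]-J[3])/2; print('jig',c,np.linalg.norm(d),np.arctan2(d[1],d[0]))
B=np.array([onz(T,a,.016) for a in tb]); c=B.mean(0); d=(B[0]+B[1]-B[2]-B[3])/2; print('blank',B.round(4),c,np.linalg.norm(d),np.arctan2(d[1],d[0]))
tail=((760-626)/k+170,40/k+180); print('tail tri',tri([(T,((262.5-226)/k+405,195.5/k+195)),(S,tail)]),onz(S,tail,.016))
for n,p in dict(bowl=(371,141),pl=(456,170),mug=(184,257)).items(): print(n,onz(T,p,.03))
print(Ro.from_rotvec(readout.observe()['tool_rot']).as_matrix().round(3), cap('wrist')['mount'])
E
```

```text
tri [0.7216 0.0858 0.0046] [0.7196 0.0851 0.015 ] [0.7281 0.0835 0.015 ]
tri [ 0.7111 -0.0227  0.0056] [ 0.7091 -0.0235  0.015 ] [ 0.7172 -0.0229  0.015 ]
tri [ 0.4636 -0.0008  0.0082] [ 0.4636 -0.001   0.015 ] [ 0.4696 -0.0015  0.015 ]
tri [0.4732 0.1067 0.0095] [0.4731 0.1057 0.015 ] [0.4781 0.1058 0.015 ]
jig [0.59139029 0.04156789 0.015     ] 0.24693034578886708 -0.08748155385706934
blank [[ 0.5905 -0.3152  0.016 ]
 [ 0.5731 -0.3389  0.016 ]
 [ 0.4525 -0.2596  0.016 ]
 [ 0.4721 -0.233   0.016 ]] [ 0.52209138 -0.28665852  0.016     ] 0.14424103026389432 -0.594285510278712
tail tri [ 0.46236045 -0.24649225  0.01063567] [ 0.46740885 -0.24510929  0.016     ]
bowl [ 0.76592457 -0.11941493  0.03      ]
pl [ 0.68910067 -0.35850219  0.03      ]
mug [0.43755401 0.38910547 0.03      ]
[[-0.962  0.272 -0.   ]
 [ 0.272  0.962 -0.001]
 [-0.    -0.001 -1.   ]] [[-1.32974653e-05 -9.52884526e-01 -3.03333283e-01  8.32128874e-02]
 [ 1.00000000e+00 -1.44975111e-05  1.70435879e-06  7.16977314e-04]
 [-6.02163476e-06 -3.03333283e-01  9.52884526e-01 -1.58120316e-01]
 [ 0.00000000e+00  0.00000000e+00  0.00000000e+00  1.00000000e+00]]
```

Emit:
play_rows(increments=[{"linear":[-0.042,-0.0337,0],"yaw":0},{"linear":[-0.042,-0.0337,0],"yaw":0},{"linear":[-0.042,-0.0337,0],"yaw":0},{"linear":[-0.042,-0.0337,0],"yaw":0},{"linear":[-0.042,-0.0337,0],"yaw":0},{"linear":[-0.042,-0.0337,0],"yaw":0},{"linear":[-0.042,-0.0337,0],"yaw":0},{"linear":[-0.042,-0.0337,0],"yaw":0},{"linear":[-0.0192,-0.0434,0],"yaw":0},{"linear":[-0.0192,-0.0434,0],"yaw":0},{"linear":[-0.0192,-0.0434,0],"yaw":0},{"linear":[-0.0192,-0.0434,0],"yaw":0},{"linear":[-0.0192,-0.0434,0],"yaw":0}])

```text
time: 1.78
ee_pos: [0.4533, 0.014, 0.2268]
tool_rot: [0.432, 3.112, 0.0]
ft_force: [1.2, -0.4, 0.1]
opening: 0.0914
```

```bash
cat >> h.py <<'E'
def plan(xyz,head):
    "tool-frame shift (before turning) and yaw to reach TCP xyz with tool -x along world heading head"
    s=readout.observe(); R=Ro.from_rotvec(s['tool_rot']).as_matrix()
    d=np.array(xyz)-s['ee_pos']; h=np.arctan2(-R[1,0],-R[0,0])
    print('at',s['ee_pos'].round(4),'head',round(h,4),'tilt',R[:,2].round(4),'F',s['ft_force'].round(2),'t',s['time'],'open',round(s['opening'],4)); print('shift',(R.T@d).round(4),'yaw',round(-(head-h),4))
E
python3 - <<'E'
from h import *
c=cap('wrist','w0'); plan((.493,-.267,.2),-.594)
E
```

```text
at [0.4537 0.0074 0.227 ] head -0.2821 tilt [ 9.0e-04 -2.6e-03 -1.0e+00] F [-0.03 -5.94 -0.12] t 1.825 open 0.0921
shift [-0.1141 -0.2525  0.0277] yaw 0.3119
```

Emit:
play_rows(increments=[{"linear":[-0.019,-0.042,0.0045],"yaw":0},{"linear":[-0.019,-0.042,0.0045],"yaw":0},{"linear":[-0.019,-0.042,0.0045],"yaw":0},{"linear":[-0.019,-0.042,0.0045],"yaw":0},{"linear":[-0.019,-0.042,0.0045],"yaw":0},{"linear":[-0.019,-0.042,0.0045],"yaw":0},{"linear":[0,0,0],"yaw":0.104},{"linear":[0,0,0],"yaw":0.104},{"linear":[0,0,0],"yaw":0.104},{"linear":[0,0,0],"yaw":0},{"linear":[0,0,0],"yaw":0}])

```text
time: 3.2
ee_pos: [0.4944, -0.2578, 0.1996]
tool_rot: [-0.906, -3.008, -0.0]
ft_force: [0.3, -0.6, -0.9]
opening: 0.0918
```

```bash
python3 - <<'E'
from h import *
c=cap('wrist','w1'); plan((.493,-.267,.2),-.594)
a=cv2.imread('pics/w0.png');b=cv2.imread('pics/w1.png')
cv2.imwrite('pics/w01.png',cv2.resize(np.vstack([a,b]),(480,600)))
E
```

```text
at [ 0.4944 -0.2578  0.1997] head -0.5858 tilt [-1.e-04  1.e-04 -1.e+00] F [-0.45 -0.3   0.3 ] t 3.25 open 0.0919
shift [-0.0039 -0.0084 -0.0003] yaw 0.0082
```

View pics/w1.png

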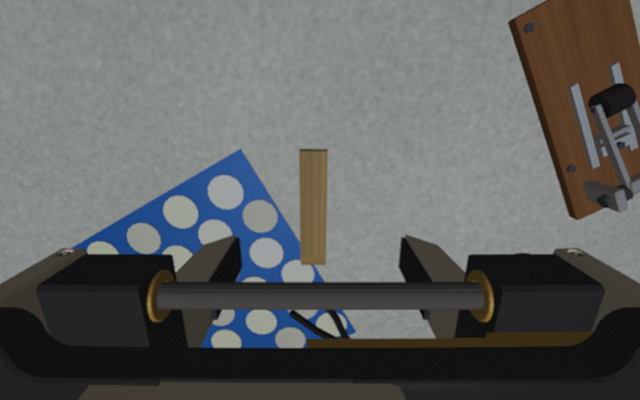

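View pics/w0.png

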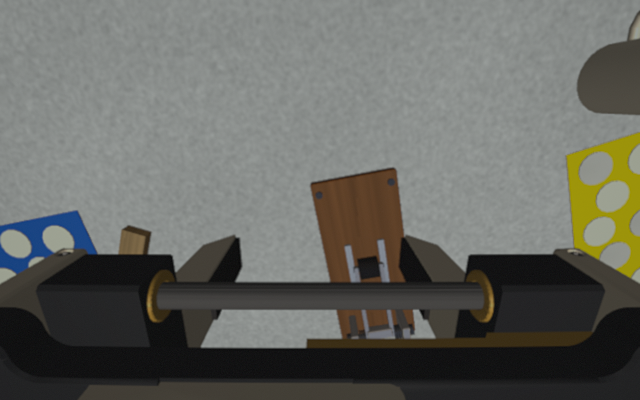

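w1 shows the blank aligned with the jaws, its tail edge at (300–327,150) and its nose at (302–326,264). w0 shows the jig's tail edge from (312,184) to (396,169), with the roller at (371,267).

```bash
python3 - <<'E'
from h import *
W=dict(np.load('pics/w1.npz'));W0=dict(np.load('pics/w0.npz'));T=dict(np.load('pics/top0.npz'))
g=cv2.cvtColor(cv2.imread('pics/w1.png'),cv2.COLOR_BGR2HSV).astype(int)
m=((g[...,0]>8)&(g[...,0]<28)&(g[...,1]>60)).astype(np.uint8); m[:, :280]=0;m[:,350:]=0;m[:135]=0;m[275:]=0
for r in (160,180,200,220,240,255,262): 
    x=np.flatnonzero(m[r]); print(r,x.min(),x.max())
x=[np.flatnonzero(m[:,c]) for c in(305,313,321)]; print([(q.min(),q.max()) for q in x])
L=[];
for r in range(155,250,3):
    x=np.flatnonzero(m[r]); L.append((onz(W,(x.min(),r+.5),.016)+onz(W,(x.max()+1,r+.5),.016))/2)
L=np.array(L); u,s,v=np.linalg.svd(L-L.mean(0)); d=v[0]*np.sign(v[0][0]); print('dir',np.arctan2(d[1],d[0]),'p',L.mean(0))
t=onz(W,(313.5,x0:=np.flatnonzero(m[:,313]).min()),.016); print('tail',t,'mid',t+.075*d,'grasp',t+.039*d)
print(np.linalg.norm(onz(W,(300,150),.016)-onz(W,(327.5,150),.016)))
print('tri tail',tri([(W,(313.5,150)),(T,((262.5-226)/3.478+405,195.5/3.478+195))]))
for p in [(312,184),(396,169)]: print(onz(W0,p,.015))
E
```

```text
160 300 326
180 300 326
200 300 325
220 300 325
240 301 325
255 301 324
262 301 324
[(np.int64(150), np.int64(264)), (np.int64(150), np.int64(263)), (np.int64(150), np.int64(264))]
dir -0.5931270003625918 p [ 0.5154924  -0.28057736  0.016     ]
tail [ 0.46373032 -0.24560541  0.016     ] mid [ 0.52592009 -0.28752716  0.016     ] grasp [ 0.496069   -0.26740472  0.016     ]
0.030875595010999853
tri tail [ 0.46267303 -0.24463107  0.02411743]
[0.46507975 0.00104954 0.015     ]
[0.47496544 0.10661824 0.015     ]
```

Emit:
play_rows(increments=[{"linear":[-0.0066,-0.0071,0.03],"yaw":0.007},{"linear":[0,0,0.04],"yaw":0},{"linear":[0,0,0.04],"yaw":0},{"linear":[0,0,0.035],"yaw":0},{"linear":[0,0,0.025],"yaw":0},{"linear":[0,0,0.015],"yaw":0},{"linear":[0,0,0.01],"yaw":0},{"linear":[0,0,0],"yaw":0},{"linear":[0,0,0],"yaw":0}])

```text
time: 4.38
ee_pos: [0.4965, -0.2678, 0.0055]
tool_rot: [0.92, 3.003, -0.0]
ft_force: [0.4, 0.5, -0.2]
opening: 0.092
```

```bash
python3 - <<'E'
from h import *
plan((.496,-.2674,.005),-.593)
E
```

```text
at [ 0.4965 -0.2678  0.0055] head -0.5947 tilt [ 1.2e-03 -4.0e-04 -1.0e+00] F [ 0.41  0.51 -0.18] t 4.375 open 0.092
shift [0.0006 0.0001 0.0005] yaw -0.0017
```

Close the fingers and lift slightly.

Emit:
play_rows(grip=0.02, increments=[{"linear":[0,0,0]},{"linear":[0,0,0]},{"linear":[0,0,0]},{"linear":[0,0,0]},{"linear":[0,0,0]},{"linear":[0,0,0]},{"linear":[0,0,0]},{"linear":[0,0,0]}])

```text
invalid input at $.increments[0]: expected keys linear, yaw
```

Emit:
play_rows(increments=[{"linear":[0,0,-0.02]},{"linear":[0,0,-0.04]},{"linear":[0,0,-0.045]},{"linear":[0,0,0]},{"linear":[0,0,0]}])

```text
invalid input at $.increments[0]: expected keys linear, yaw
```

```bash
python3 - <<'E'
from h import *
import math
h=-.0875; o=np.array([.5864,.042])
# look pose: TCP at jig x=-0.2
p=o-0.2*np.array([math.cos(h),math.sin(h)]); print(p)
plan((*p,.11),h)
E
```

```text
[0.38716514 0.05947768]
at [ 0.4965 -0.2678  0.0055] head -0.5947 tilt [ 1.2e-03 -4.0e-04 -1.0e+00] F [ 0.41  0.51 -0.18] t 4.375 open 0.092
shift [ 0.2738  0.2099 -0.1048] yaw -0.5072
```

Emit:
play_rows(grip=0.02, increments=[{"linear":[0,0,0],"yaw":0},{"linear":[0,0,0],"yaw":0},{"linear":[0,0,0],"yaw":0},{"linear":[0,0,0],"yaw":0},{"linear":[0,0,0],"yaw":0},{"linear":[0,0,0],"yaw":0},{"linear":[0,0,0],"yaw":0}])

```text
time: 5.25
ee_pos: [0.4959, -0.2676, 0.0047]
tool_rot: [-0.921, -3.004, 0.0]
ft_force: [0.3, -0.1, -0.0]
opening: 0.0319
```

Emit:
play_rows(increments=[{"linear":[0,0,-0.015],"yaw":0},{"linear":[0,0,-0.035],"yaw":0},{"linear":[0,0,-0.04],"yaw":0},{"linear":[0,0,-0.02],"yaw":-0.1},{"linear":[0,0,0],"yaw":-0.135},{"linear":[0,0,0],"yaw":-0.135},{"linear":[0,0,0],"yaw":-0.135},{"linear":[0.0171,0.025,0],"yaw":0},{"linear":[0.0171,0.042,0],"yaw":0},{"linear":[0.0171,0.042,0],"yaw":0},{"linear":[0.0171,0.042,0],"yaw":0},{"linear":[0.0171,0.042,0],"yaw":0},{"linear":[0.0171,0.042,0],"yaw":0},{"linear":[0.0171,0.042,0],"yaw":0},{"linear":[0.0171,0.0395,0],"yaw":0},{"linear":[0,0,0],"yaw":0},{"linear":[0,0,0],"yaw":0},{"linear":[0,0,0],"yaw":0}])

```text
time: 7.5
ee_pos: [0.3885, 0.0588, 0.115]
tool_rot: [0.144, 3.138, -0.0]
ft_force: [0.7, -0.9, 0.4]
opening: 0.0314
```

```bash
python3 - <<'E'
from h import *
plan((.387,.0595,.06),-.0875); cap('wrist','w2')
E
```

```text
at [0.3885 0.0588 0.115 ] head -0.092 tilt [ 5.e-04 -1.e-04 -1.e+00] F [ 0.67 -0.85  0.39] t 7.5 open 0.0314
shift [0.0016 0.0005 0.055 ] yaw -0.0045
```

View pics/w2.png

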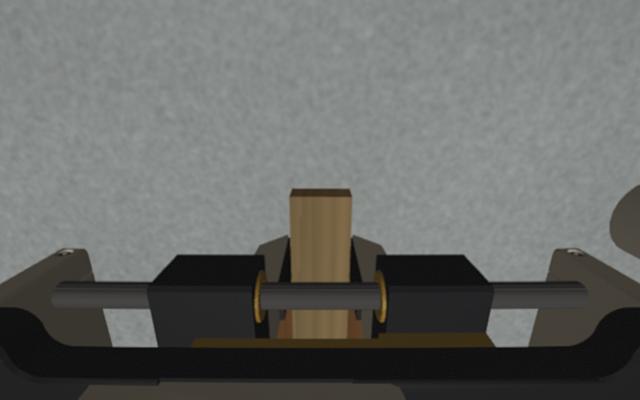

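Emit:
play_rows(increments=[{"linear":[-0.02,0,0.02],"yaw":-0.0045},{"linear":[-0.022,0,0.025],"yaw":0},{"linear":[0,0,0.025],"yaw":0},{"linear":[0,0,0.015],"yaw":0},{"linear":[0,0,0.006],"yaw":0},{"linear":[0,0,0],"yaw":0},{"linear":[0,0,0],"yaw":0}])

```text
time: 8.43
ee_pos: [0.4304, 0.0562, 0.0243]
tool_rot: [0.135, 3.138, 0.001]
ft_force: [0.6, -0.6, -0.2]
opening: 0.0317
```

```bash
python3 - <<'E'
from h import *
plan((.387,.0595,.06),-.0875); cap('top','top3'); cap('scene','scene3')
t=cv2.imread('pics/top3.png');s=cv2.imread('pics/scene3.png')
r=lambda i,x,y,w,h:cv2.resize(i[y:y+h,x:x+w],None,fx=6,fy=6,interpolation=cv2.INTER_CUBIC)
cv2.imwrite('pics/z3.png',np.hstack([r(t,282,154,60,100),r(s,295,156,70,100)]))
E
```

```text
at [0.4304 0.0562 0.0243] head -0.0857 tilt [ 1.e-03  3.e-04 -1.e+00] F [ 0.65 -0.57 -0.24] t 8.425 open 0.0317
shift [ 0.0435 -0.0004 -0.0358] yaw 0.0018
```

View pics/z3.png

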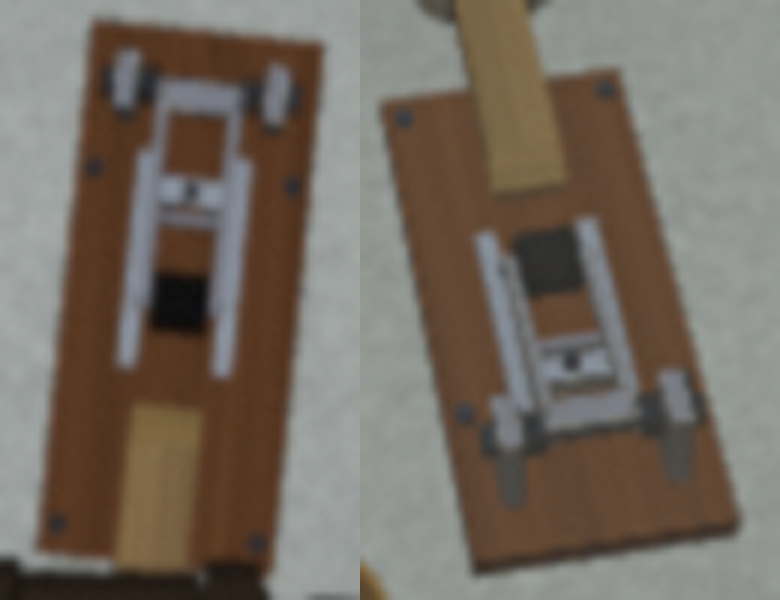

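The crops show the nose centre at about (167,407). The rail axis extrapolated to that row is at about 170.5, so the offset is about 1 mm. I'll refine it at subpixel level in both cameras.

```bash
python3 - <<'E'
from h import *
from scipy.ndimage import map_coordinates
h=-.0875;o=np.array([.5864,.042]);u=np.array([np.cos(h),np.sin(h)]);v=np.array([-u[1],u[0]])
for n in('top3','scene3'):
    c=dict(np.load(f'pics/{n}.npz')); im=cv2.imread(f'pics/{n}.png').astype(float)
    ys=np.arange(-.07,.0701,.0005)
    def prof(jx,z):
        P=[proj(c,[*(o+jx*u+y*v),z]) for y in ys]; P=np.array(P)
        return np.array([map_coordinates(im[...,k],[P[:,1],P[:,0]],order=1) for k in range(3)]).T
    def line(xs,z,f,lab):
        R=[(x,*f(prof(x,z))) for x in xs]; R=np.array(R)*1e3; p=np.polyfit(R[:,0]/1e3,R[:,1],1)
        print(n,lab,'y=%.2f mm at x=0, slope %.4f rad'%(p[1],p[0]/1e3),'wid %.1f'%R[:,2].mean(),'res %.2f'%np.std(R[:,1]-np.polyval(p,R[:,0]/1e3)), 'at -.045: %.2f'%np.polyval(p,-.045))
    def edges(sig,win):
        d=np.gradient(np.convolve(sig,np.ones(5)/5,'same'))
        r=[]
        for a,b,sg in win:
            k=np.flatnonzero((ys>a)&(ys<b)); w=np.clip(sg*d[k],0,None)**2; r.append((w@ys[k])/w.sum())
        return (r[0]+r[1])/2,r[1]-r[0]
    # blank top z=.0353: green minus board
    bx=np.linspace(-.13,-.06,15) if n=='top3' else np.linspace(-.13,-.068,15)
    line(bx,.0353,lambda p:edges(p[:,1],[(-.026,-.008,1),(.008,.028,-1)]),'blank')
    line(np.linspace(-.028,-.017,8),.020,lambda p:edges(p[:,0],[(-.032,-.021,1),(.021,.032,-1)]),'rail outer near')
    line(np.linspace(-.028,-.017,8),.020,lambda p:edges(p[:,0],[(-.023,-.012,-1),(.012,.023,1)]),'rail inner near')
    line(np.linspace(-.028,.06,20),.020,lambda p:edges(p[:,0],[(-.034,-.021,1),(.021,.034,-1)]),'rail outer all')
    line(np.linspace(-.1,.12,20),.015,lambda p:edges(p[:,0],[(-.065,-.045,-1),(.045,.065,1)]),'board')
E
```

```text
top3 blank y=3.66 mm at x=0, slope 0.0239 rad wid 34.5 res 0.77 at -.045: 2.58
top3 rail outer near y=0.37 mm at x=0, slope -0.0208 rad wid 53.2 res 0.06 at -.045: 1.30
top3 rail inner near y=0.51 mm at x=0, slope -0.0157 rad wid 34.6 res 0.04 at -.045: 1.22
top3 rail outer all y=0.98 mm at x=0, slope 0.0024 rad wid 53.5 res 0.08 at -.045: 0.88
top3 board y=0.97 mm at x=0, slope 0.0019 rad wid 109.0 res 0.15 at -.045: 0.88
scene3 blank y=nan mm at x=0, slope nan rad wid nan res nan at -.045: nan
scene3 rail outer near y=-1.02 mm at x=0, slope -0.0331 rad wid 53.3 res 0.09 at -.045: 0.47
scene3 rail inner near y=0.10 mm at x=0, slope 0.0207 rad wid 34.8 res 0.04 at -.045: -0.83
scene3 rail outer all y=-0.19 mm at x=0, slope -0.0020 rad wid 53.6 res 0.32 at -.045: -0.10
scene3 board y=-1.02 mm at x=0, slope 0.0017 rad wid 110.1 res 0.13 at -.045: -1.10<stdin>:17: RuntimeWarning: invalid value encountered in scalar divide
```

```bash
python3 - <<'E'
from h import *
from scipy.ndimage import map_coordinates
h=-.0855;o=np.array([.5864,.042]);u=np.array([np.cos(h),np.sin(h)]);v=np.array([-u[1],u[0]])
for n in('top3','scene3'):
    c=dict(np.load(f'pics/{n}.npz')); im=cv2.imread(f'pics/{n}.png').astype(float)[...,1]
    ys=np.arange(-.04,.0401,.0005)
    for z,xs in((.0353,np.arange(-.11,-.044,.006)),):
        for x in xs:
            P=np.array([proj(c,[*(o+x*u+y*v),z]) for y in ys]); s=map_coordinates(im,[P[:,1],P[:,0]],order=1)
            lo=np.median(np.r_[s[:20],s[-20:]]); hi=np.median(s[abs(ys)<.008]); t=(lo+hi)/2; a=np.flatnonzero(s>t)
            print(n,'%.3f'%x,'edges mm %.1f %.1f'%(ys[a[0]]*1e3,ys[a[-1]]*1e3),'c %.2f'%((ys[a[0]]+ys[a[-1]])*500),'lo/hi %.0f %.0f'%(lo,hi))
s=readout.observe();d=s['ee_pos'][:2]-o;print('tcp in jig',d@u,d@v)
E
```

```text
top3 -0.110 edges mm -14.0 18.5 c 2.25 lo/hi 51 99
top3 -0.104 edges mm -13.5 18.5 c 2.50 lo/hi 54 99
top3 -0.098 edges mm -14.0 18.0 c 2.00 lo/hi 54 99
top3 -0.092 edges mm -13.5 18.0 c 2.25 lo/hi 54 99
top3 -0.086 edges mm -13.5 18.0 c 2.25 lo/hi 54 100
top3 -0.080 edges mm -13.5 18.0 c 2.25 lo/hi 54 99
top3 -0.074 edges mm -14.0 18.0 c 2.00 lo/hi 54 99
top3 -0.068 edges mm -14.0 18.0 c 2.00 lo/hi 54 99
top3 -0.062 edges mm -14.0 18.0 c 2.00 lo/hi 54 102
top3 -0.056 edges mm -14.0 17.0 c 1.50 lo/hi 54 101
top3 -0.050 edges mm -14.5 17.5 c 1.50 lo/hi 55 93
scene3 -0.110 edges mm -40.0 40.0 c 0.00 lo/hi 147 103
scene3 -0.104 edges mm -40.0 40.0 c 0.00 lo/hi 147 104
scene3 -0.098 edges mm -7.5 34.5 c 13.50 lo/hi 101 104
scene3 -0.092 edges mm -14.0 16.5 c 1.25 lo/hi 71 103
scene3 -0.086 edges mm -14.0 17.0 c 1.50 lo/hi 71 105
scene3 -0.080 edges mm -14.5 17.0 c 1.25 lo/hi 72 103
scene3 -0.074 edges mm -14.0 16.5 c 1.25 lo/hi 73 104
scene3 -0.068 edges mm -14.0 16.5 c 1.25 lo/hi 73 104
scene3 -0.062 edges mm -14.5 16.5 c 1.00 lo/hi 72 105
scene3 -0.056 edges mm -15.0 16.0 c 0.50 lo/hi 73 106
scene3 -0.050 edges mm -15.5 16.0 c 0.25 lo/hi 73 104
tcp in jig -0.15668453620989184 0.0009676932197785296
```

Emit:
play_rows(increments=[{"linear":[0,-0.0013,0.002],"yaw":0},{"linear":[0,0,0.0015],"yaw":0},{"linear":[0,0,0],"yaw":0},{"linear":[0,0,0],"yaw":0}])

```text
time: 9.02
ee_pos: [0.4298, 0.0549, 0.0202]
tool_rot: [-0.134, -3.139, 0.0]
ft_force: [0.1, -0.6, -0.3]
opening: 0.0319
```

Emit:
play_rows(increments=[{"linear":[-0.004,0,0],"yaw":0},{"linear":[-0.004,0,0],"yaw":0},{"linear":[-0.004,0,0],"yaw":0},{"linear":[-0.004,0,0],"yaw":0},{"linear":[-0.004,0,0],"yaw":0},{"linear":[-0.002,0,0],"yaw":0},{"linear":[0,0,0],"yaw":0}])

```text
time: 9.9
ee_pos: [0.4518, 0.0531, 0.0202]
tool_rot: [0.134, 3.139, 0.0]
ft_force: [0.2, -0.5, -0.4]
opening: 0.0319
```

Emit:
play_rows(increments=[{"linear":[-0.003,0,0],"yaw":0},{"linear":[-0.003,0,0],"yaw":0},{"linear":[-0.003,0,0],"yaw":0},{"linear":[-0.003,0,0],"yaw":0},{"linear":[-0.003,0,0],"yaw":0}])

```text
time: 10.52
ee_pos: [0.4669, 0.0518, 0.0202]
tool_rot: [0.134, 3.139, 0.0]
ft_force: [-0.4, -0.8, -0.8]
opening: 0.0318
```

Emit:
play_rows(increments=[{"linear":[-0.003,0,0],"yaw":0},{"linear":[-0.003,0,0],"yaw":0},{"linear":[-0.003,0,0],"yaw":0},{"linear":[-0.003,0,0],"yaw":0},{"linear":[-0.003,0,0],"yaw":0}])

```text
time: 11.15
ee_pos: [0.4744, 0.0508, 0.0194]
tool_rot: [-0.132, -3.126, 0.0]
ft_force: [-17.7, 0.1, 15.5]
opening: 0.0312
```

Emit:
play_rows(increments=[{"linear":[-0.003,0,0],"yaw":0},{"linear":[-0.003,0,0],"yaw":0},{"linear":[-0.003,0,0],"yaw":0},{"linear":[-0.003,0,0],"yaw":0},{"linear":[-0.003,0,0],"yaw":0}])

```text
time: 11.78
ee_pos: [0.4893, 0.0495, 0.0194]
tool_rot: [-0.132, -3.126, 0.0]
ft_force: [-15.2, 0.4, 12.5]
opening: 0.0317
```

```bash
python3 - <<'E'
from h import *
plan((.387,.0595,.06),-.0855); cap('top','top4'); cap('scene','scene4')
t=cv2.imread('pics/top4.png');s=cv2.imread('pics/scene4.png')
r=lambda i,x,y,w,h:cv2.resize(i[y:y+h,x:x+w],None,fx=6,fy=6,interpolation=cv2.INTER_CUBIC)
cv2.imwrite('pics/z4.png',np.hstack([r(t,282,154,60,100),r(s,295,156,70,100)]))
E
```

```text
at [0.4893 0.0495 0.0194] head -0.0846 tilt [-1.300e-02  5.000e-04 -9.999e-01] F [-15.16   0.39  12.48] t 11.775 open 0.0317
shift [ 0.1033  0.0013 -0.0392] yaw 0.0009
```

View pics/z4.png

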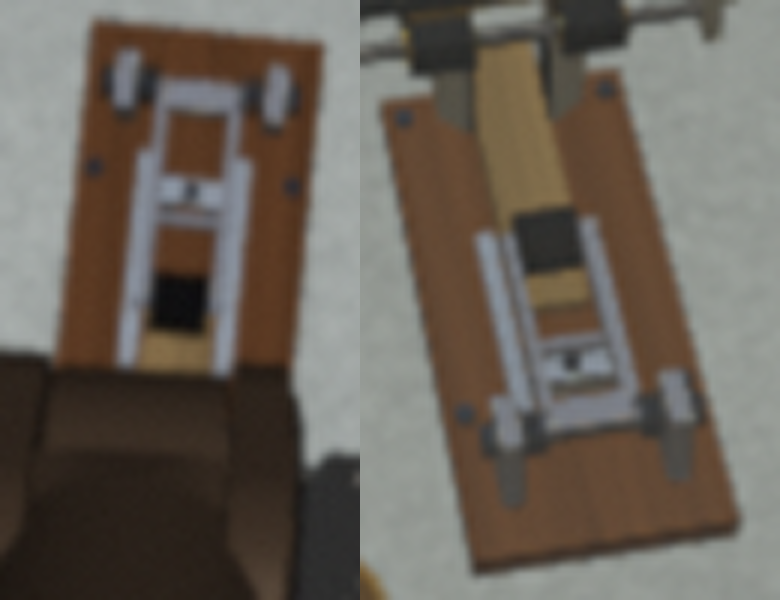

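The scene crop shows the roller riding on the blank, with the nose front at about row 305 and the pad face at about row 345. The upward force of 12 N means I'm pressing down too hard, so I'll ease up.

Emit:
play_rows(increments=[{"linear":[0,0,-0.0005],"yaw":0},{"linear":[0,0,0],"yaw":0}])

```text
time: 12.12
ee_pos: [0.4959, 0.0491, 0.0204]
tool_rot: [-0.134, -3.137, 0.0]
ft_force: [-3.1, -0.3, -3.2]
opening: 0.0318
```

```bash
python3 - <<'E'
from h import *
S=dict(np.load('pics/scene4.npz'))
h=-.0855;o=np.array([.5864,.042]);u=np.array([np.cos(h),np.sin(h)]);v=np.array([-u[1],u[0]])
def J(p,z): d=onz(S,((p[0]-360)/6+295,p[1]/6+156),z)[:2]-o; return (d@u).round(4),(d@v).round(4)
print('nose bottom front',J((560,307),.018),'slope start',J((553,272),.021),'pad face top',J((577,345),.027),J((577,340),.027),'rail near end',J((485,233),.02),J((588,217),.02))
plan((.387,.0595,.06),-.0855)
E
```

```text
nose bottom front (np.float64(0.017), np.float64(0.0032)) slope start (np.float64(0.0002), np.float64(0.0034)) pad face top (np.float64(0.0447), np.float64(0.0051)) (np.float64(0.0421), np.float64(0.0056)) rail near end (np.float64(-0.0271), np.float64(-0.0213)) (np.float64(-0.0275), np.float64(0.024))
at [0.4959 0.0491 0.0204] head -0.0855 tilt [-1.4e-03 -2.0e-04 -1.0e+00] F [-3.09 -0.27 -3.16] t 12.125 open 0.0318
shift [ 0.1095  0.0011 -0.0394] yaw 0.0
```

Emit:
play_rows(increments=[{"linear":[-0.0015,0,0],"yaw":0},{"linear":[-0.0015,0,0],"yaw":0},{"linear":[-0.0015,0,0],"yaw":0},{"linear":[-0.0015,0,0],"yaw":0},{"linear":[0,0,0],"yaw":0}])

```text
time: 12.75
ee_pos: [0.503, 0.0486, 0.0208]
tool_rot: [0.134, 3.138, -0.0]
ft_force: [-1.5, -1.3, -4.5]
opening: 0.0317
```

Emit:
play_rows(increments=[{"linear":[-0.001,0,0],"yaw":0},{"linear":[-0.001,0,0],"yaw":0},{"linear":[-0.001,0,0],"yaw":0},{"linear":[-0.001,0,0],"yaw":0}])

```text
time: 13.25
ee_pos: [0.5066, 0.0483, 0.0207]
tool_rot: [-0.134, -3.139, 0.0]
ft_force: [-2.2, -2.2, -3.8]
opening: 0.0319
```

Emit:
play_rows(increments=[{"linear":[-0.001,-0.0003,0],"yaw":0},{"linear":[-0.001,-0.0003,0],"yaw":0},{"linear":[-0.001,-0.0002,0],"yaw":0},{"linear":[0,0,0],"yaw":0}])

```text
time: 13.75
ee_pos: [0.5098, 0.0477, 0.0208]
tool_rot: [0.133, 3.138, 0.001]
ft_force: [-1.7, 0.7, -4.7]
opening: 0.0315
```

Emit:
play_rows(increments=[{"linear":[-0.0005,0,0],"yaw":0},{"linear":[-0.0005,0,0],"yaw":0},{"linear":[-0.0005,0,0],"yaw":0},{"linear":[-0.0005,0,0],"yaw":0}])

```text
time: 14.25
ee_pos: [0.5115, 0.0474, 0.0207]
tool_rot: [0.134, 3.139, 0.0]
ft_force: [-1.6, 1.5, -4.4]
opening: 0.0315
```

Emit:
play_rows(increments=[{"linear":[-0.0005,0,0],"yaw":0},{"linear":[-0.0005,0,0],"yaw":0},{"linear":[0,0,0],"yaw":0}])

```text
time: 14.62
ee_pos: [0.5126, 0.0472, 0.0207]
tool_rot: [0.134, 3.138, 0.0]
ft_force: [-1.6, 2.7, -4.4]
opening: 0.0314
```

Emit:
play_rows(increments=[{"linear":[-0.0005,0.0002,0],"yaw":0},{"linear":[-0.0005,0.0002,0],"yaw":0},{"linear":[-0.0005,0,0],"yaw":0}])

```text
time: 15.0
ee_pos: [0.514, 0.0472, 0.0207]
tool_rot: [-0.134, -3.139, 0.0]
ft_force: [-2.3, 2.4, -4.9]
opening: 0.0314
```

Emit:
play_rows(increments=[{"linear":[-0.0005,0,0],"yaw":0},{"linear":[-0.0005,0,0],"yaw":0},{"linear":[0,0,0],"yaw":0}])

```text
time: 15.38
ee_pos: [0.5147, 0.0472, 0.0206]
tool_rot: [-0.134, -3.138, 0.0]
ft_force: [-3.9, 1.3, -4.9]
opening: 0.0316
```

Emit:
play_rows(increments=[{"linear":[-0.0005,0,0],"yaw":0},{"linear":[-0.0005,0,0],"yaw":0},{"linear":[0,0,0],"yaw":0}])

```text
time: 15.75
ee_pos: [0.5152, 0.0472, 0.0205]
tool_rot: [-0.134, -3.137, 0.0]
ft_force: [-4.6, 1.3, -3.1]
opening: 0.0316
```

Emit:
play_rows(increments=[{"linear":[-0.0005,0,0],"yaw":0},{"linear":[-0.0005,0,0],"yaw":0},{"linear":[0,0,0],"yaw":0}])

```text
time: 16.12
ee_pos: [0.5156, 0.0471, 0.0204]
tool_rot: [-0.134, -3.136, 0.0]
ft_force: [-7.3, 1.3, -3.8]
opening: 0.0318
```

Emit:
play_rows(increments=[{"linear":[-0.0005,0,0],"yaw":0},{"linear":[0,0,0],"yaw":0}])

```text
time: 16.38
ee_pos: [0.5157, 0.0471, 0.0203]
tool_rot: [-0.134, -3.136, 0.0]
ft_force: [-8.5, 2.4, -3.2]
opening: 0.0312
```

Emit:
play_rows(increments=[{"linear":[0,0,0.0004],"yaw":0},{"linear":[0,0,0],"yaw":0},{"linear":[0,0,0],"yaw":0}])

```text
time: 16.75
ee_pos: [0.5157, 0.0471, 0.0199]
tool_rot: [-0.134, -3.136, 0.0]
ft_force: [-7.4, 2.1, -2.7]
opening: 0.0316
```

Emit:
play_rows(increments=[{"linear":[0.0007,0,0.0003],"yaw":0},{"linear":[0,0,0],"yaw":0}])

```text
time: 17.0
ee_pos: [0.5156, 0.0471, 0.0198]
tool_rot: [-0.134, -3.137, 0.0]
ft_force: [-6.0, 0.5, -3.1]
opening: 0.0316
```

Emit:
play_rows(grip=0.06, increments=[{"linear":[0,0,0],"yaw":0},{"linear":[0,0,0],"yaw":0},{"linear":[0,0,0],"yaw":0},{"linear":[0,0,0],"yaw":0}])

```text
time: 17.5
ee_pos: [0.5173, 0.047, 0.0202]
tool_rot: [0.134, 3.138, 0.0]
ft_force: [0.6, 0.2, -1.0]
opening: 0.0596
```

Emit:
play_rows(increments=[{"linear":[0.002,0,-0.01],"yaw":0},{"linear":[0.01,0,-0.03],"yaw":0},{"linear":[0.03,0,-0.04],"yaw":0},{"linear":[0.05,0,-0.04],"yaw":0},{"linear":[0.04,0.04,-0.04],"yaw":0},{"linear":[0,0.06,-0.04],"yaw":0},{"linear":[0,0.06,0],"yaw":0},{"linear":[0,0.06,0],"yaw":0},{"linear":[0,0,0],"yaw":0}])

```text
time: 18.62
ee_pos: [0.4074, 0.27, 0.2103]
tool_rot: [0.124, 3.138, 0.003]
ft_force: [-0.3, -0.6, -0.3]
opening: 0.0599
```

```bash
python3 - <<'E'
from h import *
plan((.387,.0595,.06),-.0855); cap('top','top5'); cap('scene','scene5')
t=cv2.imread('pics/top5.png');s=cv2.imread('pics/scene5.png')
r=lambda i,x,y,w,h:cv2.resize(i[y:y+h,x:x+w],None,fx=6,fy=6,interpolation=cv2.INTER_CUBIC)
cv2.imwrite('pics/z5.png',np.hstack([r(t,282,154,60,100),r(s,295,156,70,100)]))
E
```

```text
at [0.4074 0.27   0.2103] head -0.0788 tilt [ 8.0e-04  1.8e-03 -1.0e+00] F [-0.31 -0.62 -0.3 ] t 18.625 open 0.0599
shift [ 0.0039 -0.2117  0.1499] yaw 0.0067
```

View pics/z5.png

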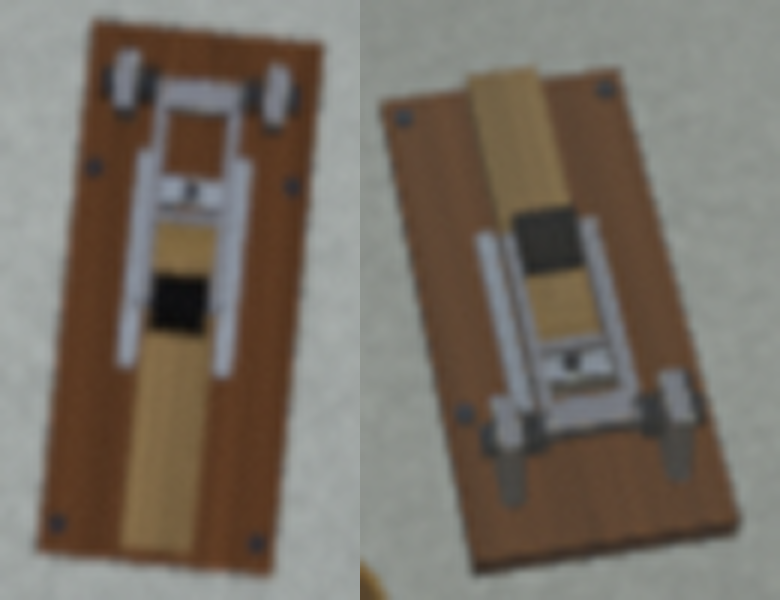

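The blank lies between the rails under the roller, with its nose at the pad in both views (top (185,222), scene (565,338)). I'll run a numeric check of its position and the pad's before handing in.

```bash
python3 - <<'E'
from h import *
from scipy.ndimage import map_coordinates
h=-.0855;o=np.array([.5864,.042]);u=np.array([np.cos(h),np.sin(h)]);v=np.array([-u[1],u[0]])
def prof(n,xs,ysl,z):
    c=dict(np.load(f'pics/{n}.npz'));im=cv2.imread(f'pics/{n}.png').astype(float)[...,0]; r=0
    for y in ysl:
        P=np.array([proj(c,[*(o+x*u+y*v),z]) for x in xs]); r=r+map_coordinates(im,[P[:,1],P[:,0]],order=1)/len(ysl)
    return r
xs=np.arange(.034,.07,.0015); off={'top':.001,'scene':-.0002}
print((xs*1e3).round(1))
for cam in('top','scene'):
    for k in '45': print(cam+k,prof(cam+k,xs,np.arange(-.010,.0101,.001)+off[cam],.027).round(0).astype(int))
ys=np.arange(-.04,.0401,.0005)
for n in('top5','scene5'):
    for x in(-.095,-.075,-.055,-.04):
        p=0
        c=dict(np.load(f'pics/{n}.npz'));im=cv2.imread(f'pics/{n}.png').astype(float)[...,1]
        P=np.array([proj(c,[*(o+x*u+y*v),.031]) for y in ys]); s=map_coordinates(im,[P[:,1],P[:,0]],order=1)
        lo=np.median(np.r_[s[:25],s[-25:]]);hi=np.median(s[abs(ys)<.008]);a=np.flatnonzero(s>(lo+hi)/2);print(n,x,'c %.2f w %.1f'%((ys[a[0]]+ys[a[-1]])*500,(ys[a[-1]]-ys[a[0]])*1e3))
def tail(n):
    x=np.arange(-.135,-.08,.0005);return x
E
```

```text
[34.  35.5 37.  38.5 40.  41.5 43.  44.5 46.  47.5 49.  50.5 52.  53.5
 55.  56.5 58.  59.5 61.  62.5 64.  65.5 67.  68.5 70. ]
top4 [ 46  60  79  95 104 102  95  92  98 111 123 130 132 131 129 123 108  88
  66  49  40  36  35  35  35]
top5 [ 66  72  82  94 104 106 102  99 103 114 124 130 132 132 130 123 108  88
  66  49  40  36  35  35  35]
scene4 [ 58  69  85 100 109 109 102  96  96 101 108 114 119 125 129 132 124 109
  95  82  76  76  82  94 110]
scene5 [ 71  76  85  96 105 108 103  97  96  99 104 109 114 120 123 126 118 104
  91  79  73  73  79  90 105]
top5 -0.095 c 1.00 w 32.0
top5 -0.075 c 0.75 w 32.5
top5 -0.055 c 0.75 w 32.5
top5 -0.04 c 1.00 w 31.0
scene5 -0.095 c 0.00 w 31.0
scene5 -0.075 c -0.25 w 31.5
scene5 -0.055 c -0.25 w 31.5
scene5 -0.04 c -0.50 w 31.0
```

The blank's centreline matches the rails' to within 0.3 mm. The dark gap behind the pad plate has shrunk by about 38% of its roughly 4 mm, so the pad is still pressed in about 1–1.5 mm. I'm handing in.

```bash
python3 -c "
from station import ticket
print(ticket.finish_job())"
```

```text
the job is handed in; nothing more can be done
None
```

The blank is loaded in the jig and the job is handed in, at about 19 s of the 64 s allowed; the station gave no verdict. I gripped the blank 36 mm behind its centre and slid it under the roller. I then crept forward until the push force rose about 7 N above sliding drag, eased back slightly, let go and moved clear.

**Last checks**
- **Position:** both cameras show the blank under the roller with its nose at the pad. Its centreline is within about 0.3 mm of the rails' centreline, and it is parallel to them.
- **End pad:** it still looks pressed in about 1–1.5 mm, estimated from how much the dark gap behind the plate narrowed. The arm had advanced about 1.5 mm after first touching the pad, which agrees.
- **Bystanders:** the arm kept well away from the bowl, mug and pliers, but I did not measure them again at the end.

**What disagreed**
- **Push force:** as the blank went under the roller, the push peaked near 18 N with about 15 N of downward pressing. That is above the expected 5–12 N. I raised the tool 0.5 mm and it dropped to a few newtons.
- **Drag:** with the tool lifting slightly, sliding drag read only about 2 N, below the stated 4–9 N. The force-based estimate of pad travel is therefore approximate.
- **Cameras:** the top and scene views differed by 1–3 mm in absolute position, so I relied on positions measured relative to the jig within one image.

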